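Index the inspection slide by one board with the hand wheel

ROBOT

A 6-joint arm with a two-finger parallel gripper is mounted at the origin on the work surface. World frame = base frame: x ahead of the robot, y to its left, z up, the work surface at z = 0. Lengths are in mm, angles in rad, forces in N, time in s.
With the tool pointing down it reaches from about 325 to 875 mm from the base axis. Payload 4.4 kg.
Tool frame: the origin (TCP) lies at the very end of the fingers, on their centre line; the grasp point (between the pads) lies 19 mm behind it (ctrl.grasp_offset is the distance from the TCP to the grasp point, in mm); z points along the fingers, y is the line along which they close (so a half turn about z gives the same grasp; the last joint's range is limited). The gripper opens to 85 mm and grips with 20 to 120 N. Pads are 22 mm wide; open, the fingers measure 114 mm over their backs; the gripper's body (76 mm by 85 mm) begins 54 mm behind the grasp point. The pads swing forward as they close: fully open they stand 13 mm farther back than shut.
Start: joints at [-1.417, 0.207, 1.542, -0, 1.393, -0.15], TCP at [171.998, -548.675, 192.782] pointing down, gripper open.
Joint ranges: [-2.73, 2.73], [-0.86, 2.22], [0.23, 2.46], [-1.11, 4.25], [0.08, 2.63], [-2.82, 2.82]. Speed limits (rad/s): [2.79, 2.79, 3.14, 3.14, 3.14, 3.14].

INTERFACE

Orientations are given as a unit quaternion [x, y, z, w].
In Python, from rig import ctrl gives the robot as it stands.
- The arm moves only by the tool apply_moves, never from a script. Its argument "increments" is a list that holds one entry, the list of rows, each a list of 7 numbers: the shift along the tool's x, y, z in units of 40 mm (1.0 is 40 mm), then the turn, a rotation vector about the tool's x, y, z in units of 5 degrees (1.0 is 5 degrees), then the gripper command: -1 is fully open, 1 is shut, values between are in proportion. In form: [[[x, y, z, ax, ay, az, fingers], ...]]. A call has 1 to 12 rows; each row shifts and turns the commanded pose from where the row before left it, along the tool's axes as they then stand; what a row does not reach is not made up. A row lasts 1/12 s, in which the tool goes at most 41.7 mm and 7.16 degrees, less where a joint would pass 70% of its speed; a pose out of reach is approached as far as the arm can. A call is refused whole if a number of a shift passes 1 or a number of a turn 1, either way. A call with a gripper value outside its range is refused whole. The fingers move at their own pace and stop on an object; "force" is the grip in N (left out, the last holds). Time passes only in rows, so rows that do not move let the fingers close. It gives the time, the measured TCP pose, the force, the opening and the grip force at its end, in the units of the state.
- ctrl.observe(): the state, without advancing time (a new reading comes with each control period).
- ctrl.get_image(name): name is "scene" or "top" or "wrist"; returns a dict with "color" (384x512x3 uint8, red, green, blue), "mtx" (3x3 intrinsics, pixels), "camera_from_world" (4x4, takes a point from world to camera coordinates). Camera axes: x right, y down, z forward; pixel columns grow to the right and rows downward; lengths in mm; the calibration is good to about 2 mm. A picture is of the moment at which its call begins. There is no depth.
- ctrl.close_job(): hands the job in; it is judged then, once.
The state is a dict: "clock": time; "qpos": joint angles; "joint_vel": joint speeds; "effort": joint torques, N m; "tool_pos": TCP position; "ee_rot": TCP orientation; "force": force on the tool from outside, world axes, zero at the start; "torque": the same for the moment, N m; "grip_width": finger opening in mm; "finger_force": force on a finger pad.
Only numpy, scipy, OpenCV 4.12 (cv2) and the standard library are available. Lean on these libraries where they do the work, as an engineer would, in place of code of your own. Each camera call takes 0.05 s, during which the arm holds its last target. There are 200 camera calls.

TASK

The microscope looks at one spot on a panel of six identical boards; bring the same spot of the next board under it by pushing the hand wheel round clockwise, seen from above, by its upright red handle, through exactly one full turn, so that the handle ends where it started, then draw the hand clear. Keep pushing the handle all the way round with closed fingertips or the outside of a finger; do not take it between the fingers. Keep off the slide with its panel and the microscope, and leave the things standing about on the bench where they are.

Things in the scene. Friction and masses are not known exactly. Their poses are not given: they have to be found in the camera images.
- inspection_unit: Dark steel base plate 345 x 460 x 12 mm fixed to the bench, carrying wheel, slide and microscope. Origin: on the bench (z = 0) exactly under the wheel's vertical axis; at yaw 0 its x points away from the robot. In its axes the plate spans x -60 to 285, y -130 to 330 mm. An aluminium bearing bracket (x -47 to 25, y -32 to 32, 86 mm high) stands under the wheel.
- feed_wheel (a joint): Angle (rad) of the level aluminium hand wheel; grows as the wheel turns clockwise seen from above, one full turn is +6.283. Starts anywhere from 0.2 to 5.5; stops at -0.1 and 13.0. It takes about 3 N at the handle to turn; friction holds it where it is left and it stops at once when no longer pushed.
- wheel_hub (a point): Centre of the top of the wheel's hub, on its vertical axis, 112 mm above the bench. The wheel has a rim of 60 mm radius (middle of the rim bar, which is 17 mm thick and lies 95 to 113 mm above the bench), three spokes and a flat hub of 17 mm radius; nothing on it but the handle stands higher than 114 mm.
- crank_handle: Upright red handle standing on the wheel's rim, 60 mm from the axis: round, 50 mm tall, 18 mm across at its foot widening to 23 mm near the top, turning freely on its own spindle. Origin: centre of its underside, 115 mm above the bench; it stands straight up to 165 mm. A boss of 24 mm diameter lies under it.
- slide: Aluminium slide plate 182 x 300 mm, top 40 mm above the bench, carrying a green panel of six identical boards at 40 mm pitch (top 52 mm). Geared to the wheel: one turn clockwise moves it 40 mm along the unit's -y. Origin at bench height; the plate spans x 18 to 200 and y -150 to 150 mm from it, partly below the wheel.
- microscope: Black camera microscope with a red camera on top, on a steel post, 375 mm tall. Origin: on the base plate's top (12 mm up) on the wheel's axis, axes as the unit's. From there the upright tube with its ring light (33 mm radius, lower edge 148 mm above the bench) is at x 135, y 170 mm, the post (12 mm radius) at x 245, y 170; an arm joins them 237 to 271 mm above the bench.
- solvent_bottle: White round dispenser bottle with a steel pump top, 66 mm diameter, 126 mm tall, loose, standing on the bench beside the unit on the unit's -y side. Origin: centre of its underside.
- swab_bin: Blue open plastic bin with white swabs, 120 x 90 mm, 45 mm tall, loose, on the bench on the unit's -y side. Origin: centre of its underside.
- flux_jar: Small amber jar with a black cap, 40 mm diameter, 50 mm tall, loose, on the bench on the unit's -y side. Origin: centre of its underside.
- driver: Screwdriver with a yellow handle, 160 mm long, lying loose on the bench in front of the base plate, on the robot's side. It lies along its x axis.
There are look-alikes about, which are no part of the job. What is shaped like the flux_jar but pink or purple is not meant.

How it is judged:
By the outcome, as a careful person would: the job done as asked, in the order asked, and still so for the second after the job is handed in, with the robot touching nothing.
It also fails if it takes over 58 s, if anything falls off the work surface, if the arm or the gripper's body presses on something with over 40 N, if the wrist force passes 120 N, or if a joint passes its speed limit or range.

## Working session

There is one attempt and no reset: what is moved stays moved. The work goes in short steps, Python scripts to look and compute and a tool call to move; the robot and the scene stay as the last step left them, time stands still between calls to the robot, and variables do not carry over. Pictures are saved under pics/ and viewed, at most 10 in all, crops included, and the job is handed in when it is done.

Besides the shell and the picture viewer there is one more tool, called after ">>>" in YAML: its name, and indented under it one key for each argument. apply_moves: Moves the arm, as the interface text tells. Its arguments: {"type":"object","properties":{"increments":{"type":"array","items":{"type":"array","items":{"type":"array","items":{"type":"number"}}}},"force":{"type":"number"}},"required":["increments"]}

```bash
mkdir -p pics
python3 - <<'E'
from rig import ctrl
import cv2,numpy as np
ims=[]
for n in("scene","top"):
    d=ctrl.get_image(n); np.savez(f"pics/{n}0.npz",**d); cv2.imwrite(f"pics/{n}0.png",d["color"][...,::-1])
    ims.append(d["color"][...,::-1])
s=ctrl.observe(); print(s["clock"],s["tool_pos"],s["ee_rot"],s["force"],s["grip_width"])
E
```

```text
0.1 [ 171.8552546  -547.90809475  191.72743017] [ 9.88488995e-01  1.51289105e-01 -5.46279245e-06 -1.05522604e-03] [ 0.25810113 -0.33765883 -0.32528211] 85.34897241563485
```

View pics/scene0.png

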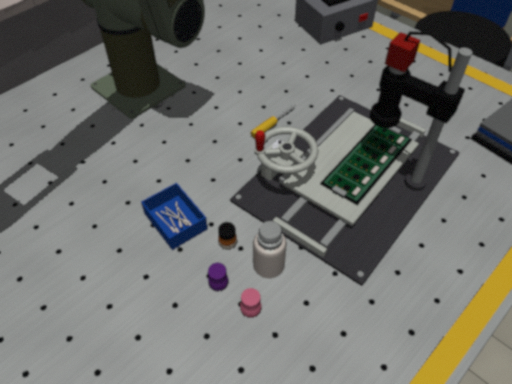

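View pics/top0.png

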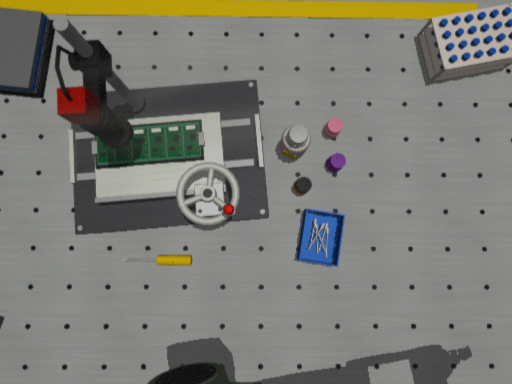

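```bash
cat > h.py <<'E'
import cv2,numpy as np
def load(n): return dict(np.load(f"pics/{n}.npz"))
def cast(d,uv,z):
    R,t=d["camera_from_world"][:3,:3],d["camera_from_world"][:3,3]
    c=-R.T@t; r=R.T@np.linalg.inv(d["mtx"])@np.array([*uv,1.]); return (c+r*(z-c[2])/r[2])
def proj(d,p):
    q=d["mtx"]@(d["camera_from_world"]@np.append(p,1.))[:3]; return q[:2]/q[2]
def tri(d1,u1,d2,u2):
    A=[d["mtx"]@d["camera_from_world"][:3] for d in(d1,d2)]
    X=cv2.triangulatePoints(A[0],A[1],np.float64(u1).reshape(2,1),np.float64(u2).reshape(2,1)); return (X[:3]/X[3]).ravel()
def red(d,box):
    x0,y0,x1,y1=box; im=d["color"][y0:y1,x0:x1].astype(int)
    m=(im[...,0]>110)&(im[...,1]<60)&(im[...,2]<60); v,u=np.nonzero(m); return np.array([u.mean()+x0,v.mean()+y0]),m.sum(),(u.min()+x0,u.max()+x0,v.min()+y0,v.max()+y0)
E
python3 - <<'E'
from h import *
t=load("top0");s=load("scene0")
ct=-t["camera_from_world"][:3,:3].T@t["camera_from_world"][:3,3];print("topcam",ct)
a=red(t,(170,150,250,235));b=red(s,(235,120,280,160));print(a,b)
print("handle z165 top",cast(t,a[0],165),"z140 scene",cast(s,b[0],140),tri(t,a[0],s,b[0]))
# plate corners
g=t["color"].astype(int); m=((g.max(2)<85)&(g.max(2)-g.min(2)<25)).astype(np.uint8); m[:75]=0;m[245:]=0;m[:,290:]=0;m[:,:60]=0
m=cv2.morphologyEx(m,cv2.MORPH_OPEN,np.ones((5,5)))
c=max(cv2.findContours(m,0,2)[0],key=cv2.contourArea); h=cv2.convexHull(c)
q=cv2.approxPolyDP(h,6,True)[:,0];print([ (tuple(p),cast(t,p,12)[:2].round(1)) for p in q])
# crops
k=cv2.resize(t["color"][150:240,160:280,::-1],None,fx=5,fy=5,interpolation=cv2.INTER_CUBIC);cv2.imwrite("pics/crop1.png",k)
E
```

```text
topcam [443.24566363 -71.67476272 898.65402798]
(array([228.04225352, 208.35211268]), np.int64(71), (np.int64(224), np.int64(232), np.int64(204), np.int64(213))) (array([259.76190476, 133.80952381]), np.int64(42), (np.int64(256), np.int64(263), np.int64(131), np.int64(137)))
handle z165 top [484.57629342 -21.49986639 165.        ] z140 scene [470.07581477  -8.46708895 140.        ] [483.93155925 -22.18187834 159.11173897]
[((np.int32(71), np.int32(122)), array([701.6, 372.2])), ((np.int32(83), np.int32(75)), array([820.5, 349.6])), ((np.int32(256), np.int32(87)), array([793.7, -76.6])), ((np.int32(253), np.int32(116)), array([719.9, -69.5])), ((np.int32(138), np.int32(157)), array([616.2, 207.1])), ((np.int32(110), np.int32(158)), array([613.4, 274.1]))]
```

View pics/crop1.png

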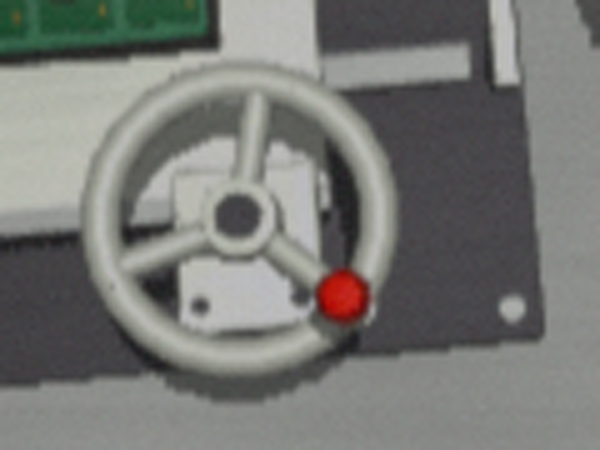

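The crop shows the wheel with its hub at about (208,193) in the top view, the rim outline centred near (207.9,194), and the one red handle at (228.4,209) on the lower right of the rim. The other red object is the microscope's camera at (77,100), and it isn't on the wheel.

Run:
```python
from h import *
t=load("top0");s=load("scene0")
for uv,z in (((207.9,193.9),106),((208,193),112)): print("hub",cast(t,uv,z))
hub=cast(t,(207.9,193.6),109)[:2]
p=cast(t,(228.2,208.8),162)[:2]; print("handle",p,"r",np.linalg.norm(p-hub),"bearing deg",np.degrees(np.arctan2(*(p-hub)[::-1])))
print("check in scene: hub",proj(s,[*hub,112]),"handle top/foot",proj(s,[*p,165]),proj(s,[*p,115]))
# plate bottom-right & right edge: corners (269,217),(258,82)
for uv in((268,217),(253.5,82),(77,233)): print(cast(t,uv,12)[:2])
k=cv2.resize(s["color"][115:205,230:350,::-1],None,fx=5,fy=5,interpolation=cv2.INTER_CUBIC);cv2.imwrite("pics/crop2.png",k)
for n,uv,z in(("bottle",(296,140),126),("flux",(303,186),50)): print(n,cast(t,uv,z))
```

```text
hub [518.65999811  25.90483661 106.        ]
hub [520.00861994  24.98788863 112.        ]
handle [483.85926762 -21.61696608] r 58.82550128047703 bearing deg -126.70190663586139
check in scene: hub [286.74577612 146.05980181] handle top/foot [260.33138915 131.57546588] [260.12044752 148.32854595]
[ 472.91598728 -106.33009787]
[806.49449368 -70.38913039]
[434.02341768 342.98136228]
bottle [ 632.59456605 -161.42357365  126.        ]
flux [ 543.15344406 -185.52673279   50.        ]
```

View pics/crop2.png

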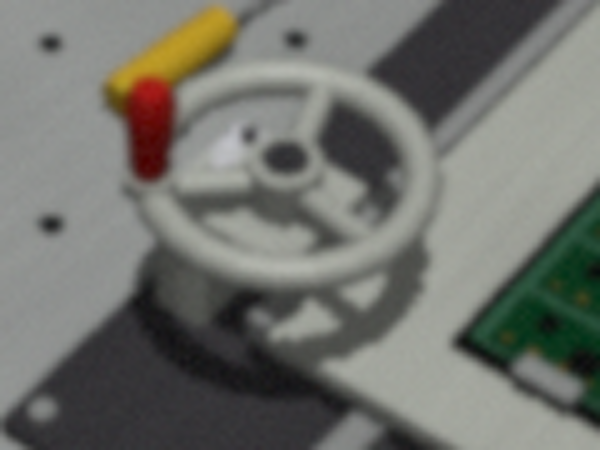

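The handle top in this crop is at scene (260,132) and the hub is at (287,146). Both agree with the top-view fix: hub about (519.5, 25.4), handle about (484, -21.6). I'll close the fingers, turn the tool to yaw 0 and approach high, on the counter-clockwise side of the handle.

>>> apply_moves:
  increments:
    - [[0, 0, -0.15, 0, 0, 0.87, 1], [0, 0, -0.15, 0, 0, 0.87, 1], [0, 0, -0.15, 0, 0, 0.87, 1], [0, 0, -0.15, 0, 0, 0.87, 1], [0.54, -0.8, 0, 0, 0, 0, 1], [0.54, -0.8, 0, 0, 0, 0, 1], [0.54, -0.8, 0, 0, 0, 0, 1], [0.54, -0.8, 0, 0, 0, 0, 1], [0.54, -0.8, 0, 0, 0, 0, 1], [0.54, -0.8, 0, 0, 0, 0, 1], [0.54, -0.8, 0, 0, 0, 0, 1], [0, 0, 0, 0, 0, 0, 1]]
  force: 40

```text
clock: 1.1
tool_pos: [325.8, -318.7, 216.2]
ee_rot: [1.0, 0.003, 0.001, -0.002]
force: [0.4, -0.1, -0.8]
grip_width: -0.4
finger_force: 0.0
```

>>> apply_moves:
  increments:
    - [[0.545, -0.79, 0, 0, 0, 0, 1], [0.545, -0.79, 0, 0, 0, 0, 1], [0.545, -0.79, 0, 0, 0, 0, 1], [0.545, -0.79, 0, 0, 0, 0, 1], [0.545, -0.79, 0, 0, 0, 0, 1], [0.545, -0.79, 0, 0, 0, 0, 1], [0.545, -0.79, 0, 0, 0, 0, 1], [0.545, -0.79, 0, 0, 0, 0, 1], [0.545, -0.79, 0, 0, 0, 0, 1], [0, 0, 0, 0, 0, 0, 1], [0, 0, 0, 0, 0, 0, 1]]

```text
clock: 2.02
tool_pos: [519.6, -38.9, 216.0]
ee_rot: [1.0, 0.002, -0.001, 0.0]
force: [-0.2, -0.3, 0.5]
grip_width: -0.1
finger_force: 0.0
```

Run:
```python
from rig import ctrl
import cv2,numpy as np
d=ctrl.get_image("scene"); np.savez("pics/scene1.npz",**d)
e=ctrl.get_image("top"); np.savez("pics/top1.npz",**e)
c=[cv2.resize(d["color"][60:220,170:370,::-1],(400,320)),cv2.resize(e["color"][90:250,130:330,::-1],(400,320))]
cv2.imwrite("pics/p1.png",np.hstack(c)); s=ctrl.observe();print(s["tool_pos"],s["qpos"],s["clock"])
```

```text
[518.72402953 -40.80226573 216.19537713] [-2.44418383e-01  7.27787877e-02  1.64405704e+00 -7.48199118e-04
  1.42614752e+00  1.32636404e+00] 2.1167
```

View pics/p1.png

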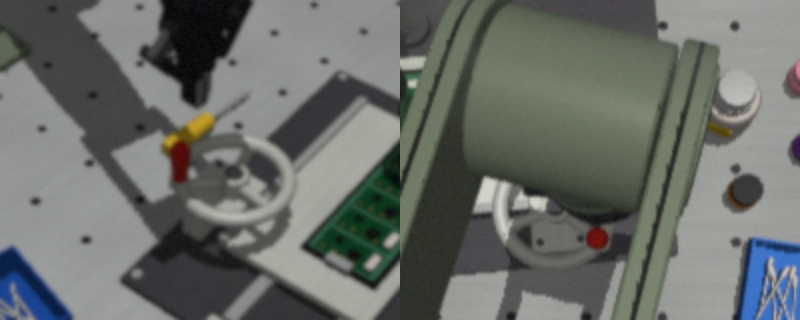

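The closed fingers are high above the wheel, at about crop-left (195,100). The handle is visible at crop-left (180,160) and crop-right (597,238), and it has not been touched. The arm link covers much of the top view, so I'll check its clearance to the microscope.

Run:
```python
from h import *
a=load("scene1")["color"][...,::-1];b=load("top1")["color"][...,::-1]
cv2.imwrite("pics/p2.png",np.hstack([cv2.resize(x,(400,300),interpolation=cv2.INTER_AREA) for x in(a,b)]))
```

```text
(no output)
```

View pics/p2.png

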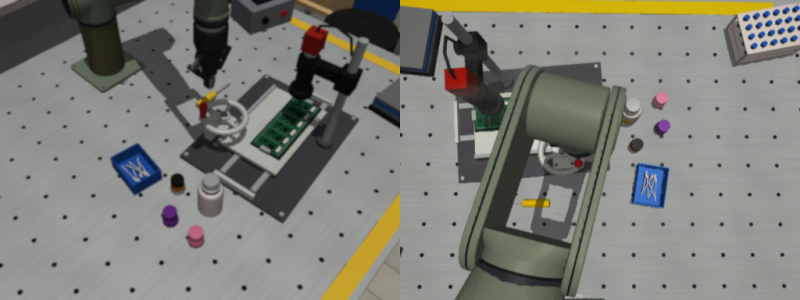

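The microscope (red camera at about (457,78) in the right-hand half) sits close to the forearm fork in the top projection. I'll estimate the wrist height to rule out contact.

```bash
python3 - <<'E'
from h import *
t=load("top1");s=load("scene1")
for z in(216,350,450,500,550,600,650): print(z,proj(t,[519,-40,z]).round(),proj(s,[519,-40,z]).round(), "fork left end / lower-left px at z:",cast(t,(166,86),z)[:2].round(),cast(t,(90,335),z)[:2].round())
E
ls -la .; python3 -c "
from rig import ctrl;print([a for a in dir(ctrl) if a[0]!='_'])"
```

```text
216 [236. 188.] [267. 126.] fork left end / lower-left px at z: [714.  95.] [258. 215.]
350 [232. 178.] [269.  70.] fork left end / lower-left px at z: [660.  63.] [294. 159.]
450 [228. 167.] [270.  19.] fork left end / lower-left px at z: [621.  38.] [321. 117.]
500 [225. 159.] [271. -11.] fork left end / lower-left px at z: [601.  26.] [335.  96.]
550 [221. 149.] [272. -43.] fork left end / lower-left px at z: [581.  14.] [349.  75.]
600 [215. 136.] [273. -80.] fork left end / lower-left px at z: [561.   1.] [362.  54.]
650 [208. 118.] [ 274. -120.] fork left end / lower-left px at z: [542. -11.] [376.  33.]
total 16
drwxr-xr-x  3 agent agent 4096 Dec  1 11:30 .
drwxr-xr-x 23 root  root  4096 Dec  1 11:29 ..
-rw-r--r--  1 agent agent  795 Dec  1 11:30 h.py
drwxr-xr-x  2 agent agent 4096 Dec  1 11:33 pics
['PlanningError', 'close_job', 'get_image', 'grasp_offset', 'observe']
```

The wrist centre is about 360 mm above the TCP. At working height the fork clears the 375 mm microscope by over 50 mm, so I can descend. I'll compute the arc rows at the same time.

>>> apply_moves:
  increments:
    - [[0, 0, 0.5, 0, 0, 0, 1], [0, 0, 0.5, 0, 0, 0, 1], [0, 0, 0.5, 0, 0, 0, 1], [0, 0, 0.5, 0, 0, 0, 1], [0, 0, 0, 0, 0, 0, 1], [0, 0, 0, 0, 0, 0, 1]]

```text
clock: 2.62
tool_pos: [517.6, -41.4, 135.8]
ee_rot: [1.0, -0.001, -0.002, -0.0]
force: [-0.3, 0.1, 1.0]
grip_width: -0.1
finger_force: 0.0
```

```bash
cat > arc.py <<'E'
# rows (tool x, y in units) from the present place p round the hub at r 60, clockwise
import numpy as np
hub=np.array([519.5,25.4])
def arc(p,th0,n,step=6.,r=60.):
    th=np.radians(th0-step*np.arange(1,n+1)); P=np.c_[hub[0]+r*np.cos(th),hub[1]+r*np.sin(th)]
    P=np.vstack([p,P]); c=((P-P[0])*[1,-1]/40).round(2); return np.diff(c,axis=0).round(2),P[-1]
E
python3 - <<'E'
from rig import ctrl
from arc import *
s=ctrl.observe();print(s["clock"],s["tool_pos"],s["force"])
p=s["tool_pos"][:2]; th=np.degrees(np.arctan2(*(p-hub)[::-1]));print(th)
r,e=arc(p,th,12);print(r.tolist(),e)
E
```

```text
2.6167 [517.64257894 -41.41647797 135.7959883 ] [-0.32843329  0.12496048  1.0474974 ]
-91.5923465298229
[[-0.15, -0.18], [-0.16, -0.03], [-0.15, -0.05], [-0.14, -0.06], [-0.14, -0.07], [-0.13, -0.09], [-0.12, -0.1], [-0.11, -0.12], [-0.09, -0.12], [-0.08, -0.14], [-0.07, -0.14], [-0.05, -0.15]] [461.94342492   8.45182413]
```

>>> apply_moves:
  increments:
    - [[-0.15, -0.18, 0, 0, 0, 0, 1], [-0.16, -0.03, 0, 0, 0, 0, 1], [-0.15, -0.05, 0, 0, 0, 0, 1], [-0.14, -0.06, 0, 0, 0, 0, 1], [-0.14, -0.07, 0, 0, 0, 0, 1], [-0.13, -0.09, 0, 0, 0, 0, 1]]

```text
clock: 3.12
tool_pos: [484.0, -20.8, 137.3]
ee_rot: [1.0, 0.0, 0.0, 0.0]
force: [-0.1, -0.0, 1.3]
grip_width: 0.4
finger_force: 0.0
```

Run:
```python
from rig import ctrl
from h import *
from arc import *
t=ctrl.get_image("top");c=ctrl.get_image("scene");np.savez("pics/top2.npz",**t)
for d,b in((t,(150,130,260,250)),(c,(235,80,340,190))):
    try: a=red(d,b);print(a, cast(d,a[0],162 if d is t else 140))
    except Exception as x: print(x)
s=ctrl.observe();print(s["clock"],s["tool_pos"],s["force"])
p=s["tool_pos"][:2]; th=np.degrees(np.arctan2(*(p-hub)[::-1]));print(th)
r,e=arc(p,th,12);print(r.tolist(),e)
cv2.imwrite("pics/p3.png",np.hstack([cv2.resize(c["color"][60:220,170:370,::-1],(400,320)),cv2.resize(t["color"][90:250,130:330,::-1],(400,320))]))
```

```text
zero-size array to reduction operation minimum which has no identity
zero-size array to reduction operation minimum which has no identity
3.2167 [483.57542005 -20.30600618 136.88908062] [0.04896656 0.71896856 0.19525137]
-128.1670826783535
[[-0.15, -0.07], [-0.1, -0.11], [-0.1, -0.13], [-0.08, -0.13], [-0.06, -0.14], [-0.05, -0.15], [-0.04, -0.16], [-0.02, -0.15], [0.0, -0.16], [0.01, -0.16], [0.03, -0.15], [0.05, -0.15]] [463.17852518  46.08553779]h.py:13: RuntimeWarning: Mean of empty slice.
  m=(im[...,0]>110)&(im[...,1]<60)&(im[...,2]<60); v,u=np.nonzero(m); return np.array([u.mean()+x0,v.mean()+y0]),m.sum(),(u.min()+x0,u.max()+x0,v.min()+y0,v.max()+y0)
  ret = ret.dtype.type(ret / rcount)
```

View pics/p3.png

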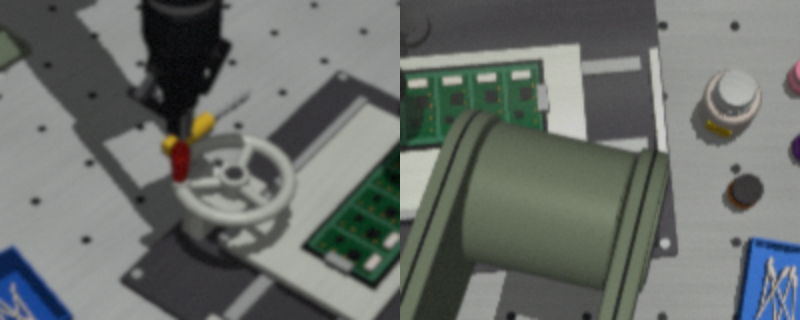

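The handle in the left half is now in shadow, at about crop (180,160). I'll measure it with a looser red threshold and compare it with the expected projections.

```bash
sed -i 's/(im\[...,0\]>110)&(im\[...,1\]<60)&(im\[...,2\]<60)/(im[...,0]>60)\&(im[...,0]>2.2*im[...,1])\&(im[...,0]>2.2*im[...,2])/' h.py
python3 - <<'E'
from rig import ctrl
from h import *
from arc import *
b=(235,100,340,190)
for n in("scene0","scene1"):print(n,red(load(n),b))
c=ctrl.get_image("scene");np.savez("pics/scene2.npz",**c);print(red(c,b))
s=c;print("cam",(-s["camera_from_world"][:3,:3].T@s["camera_from_world"][:3,3]).round())
for th in(-117,-127,-140,-152,-160):
    p=hub+60*np.array([np.cos(np.radians(th)),np.sin(np.radians(th))]);print(th,p.round(1),proj(c,[*p,165]).round(1),proj(c,[*p,115]).round(1))
print("tip",proj(c,[484,-20.8,137]))
q=cv2.resize(np.hstack([load("scene0")["color"][105:165,235:305,::-1],c["color"][105:165,235:305,::-1]]),None,fx=5.5,fy=5.5,interpolation=cv2.INTER_CUBIC);cv2.imwrite("pics/p4.png",q)
E
```

```text
scene0 (array([259.49264706, 139.5       ]), np.int64(136), (np.int64(255), np.int64(263), np.int64(131), np.int64(150)))
scene1 (array([259.81884058, 140.0942029 ]), np.int64(138), (np.int64(255), np.int64(264), np.int64(131), np.int64(150)))
(array([259.80451128, 139.83458647]), np.int64(133), (np.int64(256), np.int64(264), np.int64(131), np.int64(149)))
cam [ 996. -574.  892.]
-117 [492.3 -28.1] [261.1 135.1] [260.9 151.8]
-127 [483.4 -22.5] [259.9 131.7] [259.7 148.4]
-140 [473.5 -13.2] [259.5 127.2] [259.3 143.9]
-152 [466.5  -2.8] [260.5 123.1] [260.3 139.9]
-160 [463.1   4.9] [261.8 120.6] [261.5 137.4]
tip [260.5233759  140.94162301]
```

View pics/p4.png

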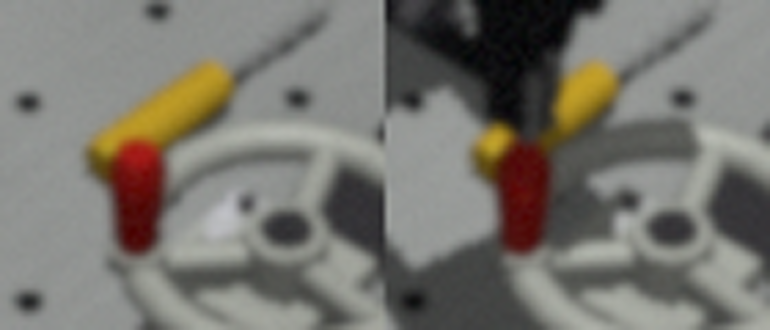

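The handle has not moved at all, and the fingertip seems to end at or above the handle's top. That doesn't match the reported TCP, so I'll check with the wrist camera.

Run:
```python
from rig import ctrl
from h import *
w=ctrl.get_image("wrist");np.savez("pics/w1.npz",**w);cv2.imwrite("pics/w1.png",w["color"][...,::-1])
R=w["camera_from_world"][:3,:3];print("cam",(-R.T@w["camera_from_world"][:3,3]).round(),"dir",R[2].round(2))
a=red(w,(0,0,512,384));print(a)
print("handle proj top,foot",proj(w,[484,-21.6,165]),proj(w,[484,-21.6,115]),"tip",proj(w,[483.6,-20.3,137]),proj(w,[483.6,-20.3,173]),"hub",proj(w,[519.5,25.4,112]))
s=ctrl.observe();print(s["tool_pos"],s["force"],s["grip_width"],s["qpos"])
```

```text
cam [561. -20. 318.] dir [-0.3  -0.   -0.95]
(array([258.53653217, 220.39912759]), np.int64(917), (np.int64(242), np.int64(275), np.int64(201), np.int64(241)))
handle proj top,foot [258.11754263 240.41601406] [257.71723712 211.83835912] tip [256.0545553  223.20766933] [256.00169365 247.16786162] hub [196.389778   166.91733955]
[484.57097453 -20.86621975 136.96307215] [1.26802933 0.11954897 0.31984736] 0.06127601486351466 [-2.21676475e-01  6.97251585e-02  1.81803961e+00 -4.52672472e-05
  1.25320824e+00  1.34857017e+00]
```

View pics/w1.png

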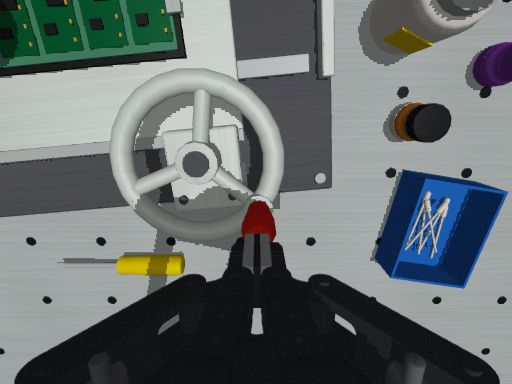

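Run:
```python
from h import *
w=load("w1");c=load("scene2");c1=load("scene1")
print("tip tri",tri(w,(258,233),c,(261.4,132)))
for z in(137,150,165,175): print(z,cast(w,(258,233),z).round(),cast(c,(261.4,132),z).round())
g=c1["color"].astype(int).max(2)
print("scene1 tip col",[(v,int(g[v,262:274].min())) for v in range(96,134,2)], cast(c1,(267.5,111),216))
# wrist handle position
t=w["camera_from_world"]
for z in (115,120): print("handle foot by wrist",cast(w,(258.5,207),z).round(1),"hub",cast(w,(196,162),112).round(1))
```

```text
tip tri [487.81070173 -21.97382958 166.25867133]
137 [476. -22. 137.] [467.   0. 137.]
150 [482. -22. 150.] [476. -10. 150.]
165 [489. -22. 165.] [486. -21. 165.]
175 [494. -21. 175.] [493. -29. 175.]
scene1 tip col [(96, 11), (98, 7), (100, 13), (102, 13), (104, 12), (106, 13), (108, 11), (110, 8), (112, 46), (114, 105), (116, 146), (118, 147), (120, 148), (122, 138), (124, 100), (126, 81), (128, 71), (130, 73), (132, 74)] [489.52323881  -7.28427135 216.        ]
handle foot by wrist [488.1 -22.2 115. ] hub [523.3  25.5 112. ]
handle foot by wrist [489.9 -22.2 120. ] hub [523.3  25.5 112. ]
```

Triangulating the tip from the wrist view (258,233) and the scene view (261,132) puts it at (488,-22,166). That means the closed tip is really about 30 mm above the reported TCP, and it passed over the handle without touching it. I'll lift slightly, back off and go lower in checked steps.

>>> apply_moves:
  increments:
    - [[0, 0, -0.2, 0, 0, 0, 1], [0.3, 0.15, 0, 0, 0, 0, 1], [0.3, 0.15, 0, 0, 0, 0, 1], [0.3, 0.15, 0, 0, 0, 0, 1], [0, 0, 0.2, 0, 0, 0, 1], [0, 0, 0.25, 0, 0, 0, 1], [0, 0, 0.25, 0, 0, 0, 1], [0, 0, 0, 0, 0, 0, 1], [0, 0, 0, 0, 0, 0, 1]]

```text
clock: 4.07
tool_pos: [518.6, -38.4, 115.0]
ee_rot: [1.0, 0.0, -0.002, -0.001]
force: [-0.6, 0.2, 0.3]
grip_width: 0.2
finger_force: 0.0
```

Run:
```python
from rig import ctrl
from h import *
w=ctrl.get_image("wrist");c=ctrl.get_image("scene");s=ctrl.observe();np.savez("pics/w2.npz",**w);np.savez("pics/scene3.npz",**c)
print(ctrl.grasp_offset,s["tool_pos"],s["force"],s["grip_width"])
x,y,z=s["tool_pos"]
for k in(0,15,30,40): print(k,proj(c,[x,y,z+k]).round(1),proj(w,[x,y,z+k]).round(1))
g=w["color"].astype(int).max(2); print("wrist col 256:",[(v,int(g[v,252:261].mean())) for v in range(204,262,3)])
h=c["color"].astype(int); u=int(proj(c,[x,y,z])[0])
print("scene",u,[(v,int(h[v,u-2:u+3].max(1).mean()) if 0 else int(h[v,u-2:u+3].max(-1).mean())) for v in range(110,170,3)])
print(red(c,(235,100,340,190)))
```

```text
18.700000000000003 [520.08883286 -38.7470658  116.60206089] [-0.15664442  0.00443165  0.70930812] -0.004799966234462654
0 [267.  160.6] [257.1 221.3]
15 [267.2 155.7] [257.1 230.2]
30 [267.3 150.7] [257.2 240.7]
40 [267.4 147.3] [257.2 248.7]
wrist col 256: [(204, 135), (207, 115), (210, 114), (213, 113), (216, 114), (219, 114), (222, 114), (225, 113), (228, 115), (231, 116), (234, 47), (237, 39), (240, 39), (243, 39), (246, 36), (249, 35), (252, 35), (255, 33), (258, 32), (261, 32)]
scene 267 [(110, 16), (113, 12), (116, 16), (119, 15), (122, 14), (125, 10), (128, 15), (131, 13), (134, 13), (137, 16), (140, 35), (143, 37), (146, 39), (149, 49), (152, 84), (155, 80), (158, 81), (161, 84), (164, 83), (167, 82)]
(array([258.4137931 , 146.68965517]), np.int64(29), (np.int64(257), np.int64(262), np.int64(141), np.int64(150)))
```

Fingertip height offset is confirmed at about +28 mm, so the real tip is at about 145 mm. I'll go 12 mm lower and push the first part of the arc.

>>> apply_moves:
  increments:
    - [[0, 0, 0.3, 0, 0, 0, 1], [-0.15, -0.11, 0, 0, 0, 0, 1], [-0.16, -0.03, 0, 0, 0, 0, 1], [-0.15, -0.05, 0, 0, 0, 0, 1], [-0.15, -0.06, 0, 0, 0, 0, 1], [-0.14, -0.08, 0, 0, 0, 0, 1], [-0.13, -0.09, 0, 0, 0, 0, 1], [-0.12, -0.1, 0, 0, 0, 0, 1]]

```text
clock: 4.83
tool_pos: [480.4, -18.2, 105.2]
ee_rot: [1.0, -0.0, 0.001, 0.0]
force: [2.4, -2.1, -2.9]
grip_width: 0.0
finger_force: 1.5
```

```bash
cat > chk.py <<'E'
from rig import ctrl
from h import *
from arc import *
import sys
w=ctrl.get_image("wrist");c=ctrl.get_image("scene");s=ctrl.observe()
print(s["clock"],s["tool_pos"].round(1),s["force"].round(1))
p=s["tool_pos"][:2]; th=np.degrees(np.arctan2(*(p-hub)[::-1]))%360-360
print("th",th.round(1),"r",np.linalg.norm(p-hub).round(1))
for n,d,b in(("wrist",w,(100,0,450,384)),("scene",c,(235,90,345,200))):
    try: a=red(d,b);print(n,a[0].round(1),a[1],[int(i) for i in a[2]],cast(d,a[0],140)[:2].round())
    except ValueError: print(n,"none")
cv2.imwrite("pics/last.png",np.hstack([w["color"][::1,::1,::-1]]))
r,e=arc(p,float(sys.argv[1]) if len(sys.argv)>1 else th,12);print([[float(a),float(b),0,0,0,0,1] for a,b in r],e.round(1))
E
python3 chk.py 2>/dev/null
```

```text
4.9333 [479.2 -17.4 104.9] [ 1.  -0.7  0.1]
th -133.3 r 58.8
wrist [217.7 258.9] 878 [200, 236, 236, 281] [471.   5.]
scene none
[[-0.13, -0.09, 0, 0, 0, 0, 1], [-0.1, -0.13, 0, 0, 0, 0, 1], [-0.08, -0.13, 0, 0, 0, 0, 1], [-0.07, -0.14, 0, 0, 0, 0, 1], [-0.05, -0.15, 0, 0, 0, 0, 1], [-0.04, -0.15, 0, 0, 0, 0, 1], [-0.02, -0.16, 0, 0, 0, 0, 1], [0.0, -0.15, 0, 0, 0, 0, 1], [0.01, -0.16, 0, 0, 0, 0, 1], [0.03, -0.15, 0, 0, 0, 0, 1], [0.04, -0.16, 0, 0, 0, 0, 1], [0.06, -0.14, 0, 0, 0, 0, 1]] [465.2  51. ]
```

Contact made: about 3 N, and the handle has moved to about (471, 5) ahead of the finger. I'll keep pushing.

>>> apply_moves:
  increments:
    - [[-0.13, -0.09, 0, 0, 0, 0, 1], [-0.1, -0.13, 0, 0, 0, 0, 1], [-0.08, -0.13, 0, 0, 0, 0, 1], [-0.07, -0.14, 0, 0, 0, 0, 1], [-0.05, -0.15, 0, 0, 0, 0, 1], [-0.04, -0.15, 0, 0, 0, 0, 1], [-0.02, -0.16, 0, 0, 0, 0, 1], [0.0, -0.15, 0, 0, 0, 0, 1], [0.01, -0.16, 0, 0, 0, 0, 1], [0.03, -0.15, 0, 0, 0, 0, 1], [0.04, -0.16, 0, 0, 0, 0, 1], [0.06, -0.14, 0, 0, 0, 0, 1]]

```text
clock: 5.93
tool_pos: [465.9, 51.2, 104.5]
ee_rot: [1.0, 0.0, -0.001, -0.0]
force: [-2.4, -2.0, 0.8]
grip_width: -0.1
finger_force: 1.3
```

```bash
python3 chk.py 2>/dev/null
```

```text
6.0333 [466.7  51.6 104.6] [-0.9 -0.6 -0.4]
th -206.4 r 58.9
wrist [220.6 225.2] 1943 [197, 241, 195, 253] [479.  72.]
scene [287.9 117.7] 123 [284, 292, 109, 127] [480.  71.]
[[0.05, -0.15, 0, 0, 0, 0, 1], [0.09, -0.13, 0, 0, 0, 0, 1], [0.11, -0.11, 0, 0, 0, 0, 1], [0.11, -0.11, 0, 0, 0, 0, 1], [0.13, -0.09, 0, 0, 0, 0, 1], [0.14, -0.08, 0, 0, 0, 0, 1], [0.14, -0.07, 0, 0, 0, 0, 1], [0.15, -0.05, 0, 0, 0, 0, 1], [0.15, -0.03, 0, 0, 0, 0, 1], [0.16, -0.02, 0, 0, 0, 0, 1], [0.15, 0.0, 0, 0, 0, 0, 1], [0.16, 0.01, 0, 0, 0, 0, 1]] [528.3  84.8]
```

Tracking well, and both cameras put the handle at (480, 71). Next arc.

>>> apply_moves:
  increments:
    - [[0.05, -0.15, 0, 0, 0, 0, 1], [0.09, -0.13, 0, 0, 0, 0, 1], [0.11, -0.11, 0, 0, 0, 0, 1], [0.11, -0.11, 0, 0, 0, 0, 1], [0.13, -0.09, 0, 0, 0, 0, 1], [0.14, -0.08, 0, 0, 0, 0, 1], [0.14, -0.07, 0, 0, 0, 0, 1], [0.15, -0.05, 0, 0, 0, 0, 1], [0.15, -0.03, 0, 0, 0, 0, 1], [0.16, -0.02, 0, 0, 0, 0, 1], [0.15, 0.0, 0, 0, 0, 0, 1], [0.16, 0.01, 0, 0, 0, 0, 1]]

```text
clock: 7.03
tool_pos: [528.4, 83.3, 104.5]
ee_rot: [1.0, 0.0, -0.001, 0.0]
force: [-3.8, -0.6, -0.1]
grip_width: -0.0
finger_force: 1.6
```

```bash
python3 chk.py 2>/dev/null
```

```text
7.1333 [530.1  83.2 105.1] [ 0.   0.8 -0.9]
th -280.4 r 58.7
wrist [265.7 214.7] 1847 [245, 288, 186, 241] [548.  78.]
scene [314.4 130.8] 166 [310, 320, 122, 141] [549.  80.]
[[0.16, 0.01, 0, 0, 0, 0, 1], [0.15, 0.05, 0, 0, 0, 0, 1], [0.14, 0.07, 0, 0, 0, 0, 1], [0.13, 0.08, 0, 0, 0, 0, 1], [0.13, 0.09, 0, 0, 0, 0, 1], [0.11, 0.11, 0, 0, 0, 0, 1], [0.1, 0.12, 0, 0, 0, 0, 1], [0.09, 0.13, 0, 0, 0, 0, 1], [0.08, 0.14, 0, 0, 0, 0, 1], [0.06, 0.14, 0, 0, 0, 0, 1], [0.04, 0.15, 0, 0, 0, 0, 1], [0.03, 0.16, 0, 0, 0, 0, 1]] [579.   33.3]
```

>>> apply_moves:
  increments:
    - [[0.16, 0.01, 0, 0, 0, 0, 1], [0.15, 0.05, 0, 0, 0, 0, 1], [0.14, 0.07, 0, 0, 0, 0, 1], [0.13, 0.08, 0, 0, 0, 0, 1], [0.13, 0.09, 0, 0, 0, 0, 1], [0.11, 0.11, 0, 0, 0, 0, 1], [0.1, 0.12, 0, 0, 0, 0, 1], [0.09, 0.13, 0, 0, 0, 0, 1], [0.08, 0.14, 0, 0, 0, 0, 1], [0.06, 0.14, 0, 0, 0, 0, 1], [0.04, 0.15, 0, 0, 0, 0, 1], [0.03, 0.16, 0, 0, 0, 0, 1]]

```text
clock: 8.13
tool_pos: [577.6, 32.9, 104.9]
ee_rot: [1.0, 0.0, 0.001, -0.0]
force: [-0.2, 2.3, -0.3]
grip_width: -0.1
finger_force: 1.5
```

```bash
python3 chk.py 2>/dev/null
```

```text
8.2333 [577.6  31.5 105. ] [ 0.3 -0.5  0.8]
th -354.0 r 58.4
wrist [300.3 247.3] 1961 [280, 323, 216, 277] [576.   7.]
scene [302.  154.5] 164 [298, 307, 145, 165] [575.   8.]
[[0.05, 0.15, 0, 0, 0, 0, 1], [-0.01, 0.16, 0, 0, 0, 0, 1], [-0.03, 0.15, 0, 0, 0, 0, 1], [-0.04, 0.16, 0, 0, 0, 0, 1], [-0.05, 0.14, 0, 0, 0, 0, 1], [-0.07, 0.14, 0, 0, 0, 0, 1], [-0.09, 0.13, 0, 0, 0, 0, 1], [-0.1, 0.13, 0, 0, 0, 0, 1], [-0.11, 0.11, 0, 0, 0, 0, 1], [-0.12, 0.1, 0, 0, 0, 0, 1], [-0.13, 0.08, 0, 0, 0, 0, 1], [-0.14, 0.07, 0, 0, 0, 0, 1]] [543.9 -29.4]
```

>>> apply_moves:
  increments:
    - [[0.05, 0.15, 0, 0, 0, 0, 1], [-0.01, 0.16, 0, 0, 0, 0, 1], [-0.03, 0.15, 0, 0, 0, 0, 1], [-0.04, 0.16, 0, 0, 0, 0, 1], [-0.05, 0.14, 0, 0, 0, 0, 1], [-0.07, 0.14, 0, 0, 0, 0, 1], [-0.09, 0.13, 0, 0, 0, 0, 1], [-0.1, 0.13, 0, 0, 0, 0, 1], [-0.11, 0.11, 0, 0, 0, 0, 1], [-0.12, 0.1, 0, 0, 0, 0, 1], [-0.13, 0.08, 0, 0, 0, 0, 1], [-0.14, 0.07, 0, 0, 0, 0, 1]]

```text
clock: 9.23
tool_pos: [543.1, -28.2, 105.0]
ee_rot: [1.0, 0.0, 0.0, 0.0]
force: [2.7, -0.6, -0.2]
grip_width: -0.2
finger_force: 1.3
```

```bash
cat >> chk.py <<'E'
t=ctrl.get_image("top")
for n,d,b in(("top",t,(170,150,250,235)),("scene",c,(235,90,345,200))):
    try:
        a=red(d,b); print(n,a[0].round(2),a[1],[int(i) for i in a[2]])
    except ValueError: print(n,"none")
for n,b in(("top0",(170,150,250,235)),("scene0",(235,90,345,200))): print("REF",n,red(load(n),b))
if c is not None:
    def ph(th,z): q=hub+60*np.array([np.cos(np.radians(th)),np.sin(np.radians(th))]); return proj(c,[*q,z]).round(1)
    print({k:ph(k,140).tolist() for k in(-90,-100,-110,-120,-127,-130)})
E
python3 chk.py 2>/dev/null
```

```text
9.3333 [541.8 -28.2 104.7] [ 0.  -1.  -0.3]
th -67.4 r 58.0
wrist [258.3 309.7] 21 [255, 260, 308, 313] [497. -29.]
scene [267.  153.5] 105 [263, 271, 145, 161] [521. -40.]
[[-0.13, 0.1, 0, 0, 0, 0, 1], [-0.15, 0.04, 0, 0, 0, 0, 1], [-0.16, 0.02, 0, 0, 0, 0, 1], [-0.15, 0.0, 0, 0, 0, 0, 1], [-0.16, -0.01, 0, 0, 0, 0, 1], [-0.15, -0.03, 0, 0, 0, 0, 1], [-0.16, -0.04, 0, 0, 0, 0, 1], [-0.14, -0.06, 0, 0, 0, 0, 1], [-0.14, -0.08, 0, 0, 0, 0, 1], [-0.13, -0.09, 0, 0, 0, 0, 1], [-0.12, -0.1, 0, 0, 0, 0, 1], [-0.11, -0.11, 0, 0, 0, 0, 1]] [473.9 -13.6]
top [233.93 194.  ] 28 [231, 237, 191, 197]
scene [266.98 153.47] 105 [263, 271, 145, 161]
REF top0 (array([228.1   , 208.7625]), np.int64(80), (np.int64(224), np.int64(233), np.int64(204), np.int64(213)))
REF scene0 (array([259.49264706, 139.5       ]), np.int64(136), (np.int64(255), np.int64(263), np.int64(131), np.int64(150)))
{-90: [268.4, 151.7], -100: [265.0, 149.0], -110: [262.4, 145.9], -120: [260.6, 142.6], -127: [259.8, 140.2], -130: [259.6, 139.2]}
```

>>> apply_moves:
  increments:
    - [[-0.13, 0.1, 0, 0, 0, 0, 1], [-0.15, 0.04, 0, 0, 0, 0, 1], [-0.16, 0.02, 0, 0, 0, 0, 1], [-0.15, 0.0, 0, 0, 0, 0, 1], [-0.08, -0.01, 0, 0, 0, 0, 1], [0, 0, 0, 0, 0, 0, 1]]

```text
clock: 9.88
tool_pos: [515.3, -33.3, 104.7]
ee_rot: [1.0, 0.0, -0.001, -0.0]
force: [-0.5, 0.1, 0.0]
grip_width: 0.1
finger_force: 0.1
```

```bash
python3 chk.py 2>/dev/null
```

```text
9.9833 [515.5 -33.3 104.6] [ 0.   0.5 -0.2]
th -93.9 r 58.9
wrist [254.7 309.7] 21 [253, 258, 308, 313] [470. -32.]
scene [259.4 149.1] 34 [257, 263, 143, 153] [501. -42.]
[[-0.16, 0.01, 0, 0, 0, 0, 1], [-0.15, -0.04, 0, 0, 0, 0, 1], [-0.15, -0.05, 0, 0, 0, 0, 1], [-0.14, -0.06, 0, 0, 0, 0, 1], [-0.14, -0.08, 0, 0, 0, 0, 1], [-0.12, -0.1, 0, 0, 0, 0, 1], [-0.12, -0.1, 0, 0, 0, 0, 1], [-0.1, -0.12, 0, 0, 0, 0, 1], [-0.09, -0.13, 0, 0, 0, 0, 1], [-0.08, -0.14, 0, 0, 0, 0, 1], [-0.06, -0.14, 0, 0, 0, 0, 1], [-0.04, -0.15, 0, 0, 0, 0, 1]] [461.3  10.8]
top [231.5  209.25] 4 [230, 233, 209, 210]
scene [259.41 149.09] 34 [257, 263, 143, 153]
REF top0 (array([228.1   , 208.7625]), np.int64(80), (np.int64(224), np.int64(233), np.int64(204), np.int64(213)))
REF scene0 (array([259.49264706, 139.5       ]), np.int64(136), (np.int64(255), np.int64(263), np.int64(131), np.int64(150)))
{-90: [268.4, 151.7], -100: [265.0, 149.0], -110: [262.4, 145.9], -120: [260.6, 142.6], -127: [259.8, 140.2], -130: [259.6, 139.2]}
```

The handle is nearly home but hidden by the hand. I'll back off and up for a clean measurement.

>>> apply_moves:
  increments:
    - [[0.5, 0.0, 0, 0, 0, 0, 1], [0.5, 0.2, -0.5, 0, 0, 0, 1], [0.5, 0.4, -1, 0, 0, 0, 1], [0.5, 0.4, -1, 0, 0, 0, 1], [0.5, 0.4, -1, 0, 0, 0, 1], [0, 0, 0, 0, 0, 0, 1]]

```text
clock: 10.53
tool_pos: [616.3, -87.5, 239.4]
ee_rot: [1.0, -0.001, 0.008, 0.003]
force: [0.3, -0.2, 1.8]
grip_width: -0.3
finger_force: 0.0
```

```bash
cat > fin.py <<'E'
from rig import ctrl
from h import *
from arc import *
t=ctrl.get_image("top");c=ctrl.get_image("scene");w=ctrl.get_image("wrist");s=ctrl.observe();print(s["clock"],s["tool_pos"].round(1))
t0,c0=load("top0"),load("scene0")
for n,d,d0,b,z in(("top",t,t0,(170,140,260,235),160),("scene",c,c0,(235,100,345,200),140)):
    for k,x in(("now",d),("ref",d0)):
        try:
            a=red(x,b); q=cast(x,a[0],z)[:2]; print(n,k,a[0].round(2),a[1],[int(i) for i in a[2]],q.round(1),np.degrees(np.arctan2(*(q-hub)[::-1])).round(1))
        except ValueError: print(n,k,"none")
cv2.imwrite("pics/f.png",np.hstack([cv2.resize(x["color"][b[1]:b[1]+96,b[0]:b[0]+130,::-1],(390,288),interpolation=cv2.INTER_CUBIC) for x,b in((t,(160,140)),(c,(225,100)))]))
E
python3 fin.py
```

```text
10.6833 [608.9 -83.6 229.8]
top now none
top ref [228.1  208.76] 80 [224, 233, 204, 213] [484.  -21.3] -127.2
scene now [260.51 142.36] 152 [256, 265, 133, 153] [488.9 -26.1] -120.7
scene ref [259.49 139.5 ] 136 [255, 263, 131, 150] [481.5 -21.4] -129.1h.py:13: RuntimeWarning: Mean of empty slice.
  m=(im[...,0]>60)&(im[...,0]>2.2*im[...,1])&(im[...,0]>2.2*im[...,2]); v,u=np.nonzero(m); return np.array([u.mean()+x0,v.mean()+y0]),m.sum(),(u.min()+x0,u.max()+x0,v.min()+y0,v.max()+y0)
  ret = ret.dtype.type(ret / rcount)
```

>>> apply_moves:
  increments:
    - [[0, 0, 0, 0, 0, 0, 1], [0, 0, 0, 0, 0, 0, 1], [0, 0, 0, 0, 0, 0, 1]]

```text
clock: 10.93
tool_pos: [607.7, -82.8, 228.1]
ee_rot: [1.0, 0.0, -0.002, -0.001]
force: [-0.4, -0.8, 0.3]
grip_width: -0.0
finger_force: 0.0
```

>>> apply_moves:
  increments:
    - [[-0.57, -0.41, 0, 0, 0, 0, 1], [-0.57, -0.41, 0, 0, 0, 0, 1], [-0.57, -0.41, 0, 0, 0, 0, 1], [0, 0, 0.6, 0, 0, 0, 1], [0, 0, 0.6, 0, 0, 0, 1], [0, 0, 0.6, 0, 0, 0, 1], [0, 0, 0.6, 0, 0, 0, 1], [0, 0, 0.6, 0, 0, 0, 1], [0, 0, 0.08, 0, 0, 0, 1], [0, 0, 0, 0, 0, 0, 1], [0, 0, 0, 0, 0, 0, 1]]

```text
clock: 11.85
tool_pos: [541.1, -34.3, 107.4]
ee_rot: [1.0, 0.0, 0.0, 0.0]
force: [-0.0, -0.2, -0.4]
grip_width: 0.1
finger_force: 0.0
```

>>> apply_moves:
  increments:
    - [[-0.2, -0.02, 0, 0, 0, 0, 1], [-0.2, 0, 0, 0, 0, 0, 1], [-0.15, 0, 0, 0, 0, 0, 1], [-0.1, 0, 0, 0, 0, 0, 1], [-0.1, 0, 0, 0, 0, 0, 1], [-0.06, 0, 0, 0, 0, 0, 1], [0, 0, 0, 0, 0, 0, 1], [0, 0, 0, 0, 0, 0, 1]]

```text
clock: 12.52
tool_pos: [508.6, -33.8, 107.3]
ee_rot: [1.0, -0.0, 0.0, 0.0]
force: [1.8, -0.3, 0.8]
grip_width: -0.0
finger_force: 0.7
```

>>> apply_moves:
  increments:
    - [[0.5, 0, 0, 0, 0, 0, 1], [0, 0.1, -0.8, 0, 0, 0, 1], [0, 0.1, -0.8, 0, 0, 0, 1], [0, 0.5, -0.6, 0, 0, 0, 1], [-0.2, 0.9, 0, 0, 0, 0, 1], [-0.3, 0.9, 0, 0, 0, 0, 1], [-0.3, 0.9, 0, 0, 0, 0, 1], [-0.3, 0.9, 0, 0, 0, 0, 1], [-0.3, 0.9, 0, 0, 0, 0, 1], [-0.3, 0.9, 0, 0, 0, 0, 1], [-0.3, 0.9, 0, 0, 0, 0, 1], [0, 0, 0, 0, 0, 0, 1]]

```text
clock: 13.52
tool_pos: [445.6, -319.4, 194.3]
ee_rot: [1.0, -0.003, -0.001, 0.001]
force: [-0.1, -0.3, 0.1]
grip_width: 0.3
finger_force: 0.0
```

```bash
python3 fin.py 2>/dev/null
```

```text
13.6667 [ 447.8 -313.1  194. ]
top now [228.71 207.79] 80 [224, 233, 203, 212] [486.  -22.5] -125.0
top ref [228.1  208.76] 80 [224, 233, 204, 213] [484.  -21.3] -127.2
scene now [259.89 140.1 ] 136 [255, 264, 131, 150] [483.3 -22.1] -127.3
scene ref [259.49 139.5 ] 136 [255, 263, 131, 150] [481.5 -21.4] -129.1
```

Both clear views agree that the handle is about 2° (2 mm) short. I'll return for the last nudge.

>>> apply_moves:
  increments:
    - [[0.29, -0.87, 0, 0, 0, 0, 1], [0.29, -0.87, 0, 0, 0, 0, 1], [0.29, -0.87, 0, 0, 0, 0, 1], [0.29, -0.87, 0, 0, 0, 0, 1], [0.29, -0.87, 0, 0, 0, 0, 1], [0.29, -0.87, 0, 0, 0, 0, 1], [0.29, -0.87, 0, 0, 0, 0, 1], [0.29, -0.87, 0, 0, 0, 0, 1], [0, 0, 0, 0, 0, 0, 1], [0, 0, 0, 0, 0, 0, 1], [0, 0, 0, 0, 0, 0, 1]]

```text
clock: 14.58
tool_pos: [540.6, -33.8, 194.6]
ee_rot: [1.0, 0.001, -0.001, 0.0]
force: [-0.3, -0.2, -1.3]
grip_width: -0.1
finger_force: 0.0
```

>>> apply_moves:
  increments:
    - [[0, 0, 0.6, 0, 0, 0, 1], [0, 0, 0.6, 0, 0, 0, 1], [0, 0, 0.6, 0, 0, 0, 1], [0, 0, 0.4, 0, 0, 0, 1], [-0.25, 0, 0, 0, 0, 0, 1], [-0.25, 0, 0, 0, 0, 0, 1], [-0.15, 0, 0, 0, 0, 0, 1], [0, 0, 0, 0, 0, 0, 1], [0, 0, 0, 0, 0, 0, 1]]

```text
clock: 15.33
tool_pos: [515.9, -35.6, 108.6]
ee_rot: [1.0, -0.0, 0.002, 0.0]
force: [-0.1, 1.0, -0.4]
grip_width: 0.4
finger_force: 0.0
```

>>> apply_moves:
  increments:
    - [[-0.08, -0.03, 0, 0, 0, 0, 1], [-0.06, 0, 0, 0, 0, 0, 1], [-0.05, 0, 0, 0, 0, 0, 1], [-0.04, 0, 0, 0, 0, 0, 1], [0, 0, 0, 0, 0, 0, 1], [0, 0, 0, 0, 0, 0, 1]]

```text
clock: 15.83
tool_pos: [506.9, -34.3, 107.5]
ee_rot: [1.0, 0.0, 0.001, 0.0]
force: [2.9, -1.0, 0.7]
grip_width: 0.0
finger_force: 1.2
```

Contact force 3 N at x ≈ 506.9. I'll withdraw and measure.

>>> apply_moves:
  increments:
    - [[0.5, 0, 0, 0, 0, 0, 1], [0, 0.1, -0.8, 0, 0, 0, 1], [0, 0.1, -0.8, 0, 0, 0, 1], [0, 0.5, -0.6, 0, 0, 0, 1], [-0.2, 0.9, 0, 0, 0, 0, 1], [-0.3, 0.9, 0, 0, 0, 0, 1], [-0.3, 0.9, 0, 0, 0, 0, 1], [-0.3, 0.9, 0, 0, 0, 0, 1], [-0.3, 0.9, 0, 0, 0, 0, 1], [-0.3, 0.9, 0, 0, 0, 0, 1], [-0.3, 0.9, 0, 0, 0, 0, 1], [0, 0, 0, 0, 0, 0, 1]]

```text
clock: 16.83
tool_pos: [443.2, -319.6, 194.4]
ee_rot: [1.0, -0.003, -0.001, 0.001]
force: [0.9, -0.5, 0.6]
grip_width: -0.3
finger_force: 0.0
```

```bash
python3 fin.py 2>/dev/null
python3 - <<'E'
from rig import ctrl
from h import *
t=ctrl.get_image("top");t0=load("top0")
# loose things: where the picture differs from the first
d=cv2.absdiff(t["color"],t0["color"]).max(2); 
for n,(x0,y0,x1,y1) in dict(bottle=(278,120,315,160),flux=(290,175,316,198),bin=(295,205,348,268),driver=(122,250,195,270),purple=(322,148,350,175)).items(): print(n,int((d[y0:y1,x0:x1]>40).sum()))
E
```

```text
16.9833 [ 445.4 -313.4  194.1]
top now [228.4  208.51] 83 [224, 233, 203, 213] [484.6 -21.9] -126.5
top ref [228.1  208.76] 80 [224, 233, 204, 213] [484.  -21.3] -127.2
scene now [259.56 139.6 ] 133 [255, 263, 131, 150] [481.8 -21.5] -128.8
scene ref [259.49 139.5 ] 136 [255, 263, 131, 150] [481.5 -21.4] -129.1
bottle 0
flux 0
bin 1178
driver 0
purple 0
```

```bash
python3 -c "
from rig import ctrl;print(ctrl.close_job())"
```

```text
the job is handed in; nothing more can be done
None
```

I pushed the wheel one full turn clockwise with the closed fingertips; the handle ended within about 0.5° of its start, the hand is clear, and the job was handed in at 17 s, with only the swab bin not confirmed unmoved because it was hidden in the last top-camera picture.

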